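Load the repaired relay modules into their test bays

TASK

Four repaired relay modules with green circuit boards lie among other things on the bench: put each one into the test bay whose rim has the same colour as its relay, lying flat on the bay's floor inside the rim, relay up (either end may face either way). Set them down rather than drop them, and leave the blue circuit board and the solder spool where they are.

Things in the scene. Friction and masses are not known exactly. Their poses are not given: they have to be found in the camera images.
- module_red: loose module: GREEN circuit board 76 x 56 mm, 5 mm thick, flat on the bench, with an upright red relay block in its middle, 36 mm along x, 28 mm along y (grip it across these 28 mm), its top 37 mm above the board's underside; low parts (up to 14 mm above the underside) only near the two short edges. About 0.09 kg. Origin: centre of the board's underside; x along the 76 mm side, z up
- module_yellow: loose module: GREEN circuit board 76 x 56 mm, 5 mm thick, flat on the bench, with an upright yellow relay block in its middle, 36 mm along x, 28 mm along y (grip it across these 28 mm), its top 37 mm above the board's underside; low parts (up to 14 mm above the underside) only near the two short edges. About 0.09 kg. Origin: centre of the board's underside; x along the 76 mm side, z up
- module_blue: loose module: GREEN circuit board 76 x 56 mm, 5 mm thick, flat on the bench, with an upright blue relay block in its middle, 36 mm along x, 28 mm along y (grip it across these 28 mm), its top 37 mm above the board's underside; low parts (up to 14 mm above the underside) only near the two short edges. About 0.09 kg. Origin: centre of the board's underside; x along the 76 mm side, z up
- module_white: loose module: GREEN circuit board 76 x 56 mm, 5 mm thick, flat on the bench, with an upright white relay block in its middle, 36 mm along x, 28 mm along y (grip it across these 28 mm), its top 37 mm above the board's underside; low parts (up to 14 mm above the underside) only near the two short edges. About 0.09 kg. Origin: centre of the board's underside; x along the 76 mm side, z up
- bay_red: fixed test bay: black plate 104 x 84 mm with a red raised rim, 4 mm thick, round its edge; inside the rim a flat floor 96 x 76 mm, 5 mm above the bench; rim top 11 mm above the bench. Origin: centre of the underside, at bench height; x along the 104 mm side, z up
- bay_yellow: fixed test bay: black plate 104 x 84 mm with a yellow raised rim, 4 mm thick, round its edge; inside the rim a flat floor 96 x 76 mm, 5 mm above the bench; rim top 11 mm above the bench. Origin: centre of the underside, at bench height; x along the 104 mm side, z up
- bay_blue: fixed test bay: black plate 104 x 84 mm with a blue raised rim, 4 mm thick, round its edge; inside the rim a flat floor 96 x 76 mm, 5 mm above the bench; rim top 11 mm above the bench. Origin: centre of the underside, at bench height; x along the 104 mm side, z up
- bay_white: fixed test bay: black plate 104 x 84 mm with a white raised rim, 4 mm thick, round its edge; inside the rim a flat floor 96 x 76 mm, 5 mm above the bench; rim top 11 mm above the bench. Origin: centre of the underside, at bench height; x along the 104 mm side, z up
- blue_board: loose look-alike, not to be touched: same size and shape as the modules, with a red relay block, but its circuit board is BLUE. Origin: centre of the underside; x along the 76 mm side
- spool: loose solder spool standing on its end, not to be touched: blue flanges 50 mm across, 34 mm tall, about 0.2 kg. Origin: centre of the underside

How it is judged:
By the outcome, as a careful person would: the job done as asked, in the order asked, and still so for the second after the job is handed in, with the robot touching nothing.
It also fails if it takes over 93 s, if anything falls off the work surface, if the arm or the gripper's body presses on something with over 40 N, if the wrist force passes 120 N, or if a joint passes its speed limit or range.

ROBOT

A 7-joint arm with a two-finger parallel gripper is mounted at the origin on the work surface. World frame = base frame: x ahead of the robot, y to its left, z up, the work surface at z = 0. Lengths are in m, angles in rad, forces in N, time in s.
With the tool pointing down it reaches from about 0.425 to 0.95 m from the base axis. Payload 4.7 kg.
Tool frame: the origin (TCP) lies between the finger pads; the fingertips stand 25 mm ahead of it and the grasp point (between the pads) lies 6 mm ahead of it; z points along the fingers, y is the line along which they close (so a half turn about z gives the same grasp; the last joint's range is limited). The gripper opens to 85 mm and grips with 20 to 120 N. Pads are 22 mm wide; open, the fingers measure 114 mm over their backs; the gripper's body (76 mm by 85 mm) begins 54 mm behind the grasp point. The pads swing forward as they close: fully open they stand 13 mm farther back than shut.
Start: joints at [1.097, 0.469, -0.049, 1.532, 0.024, 1.141, -0.082], TCP at [0.29, -0.609, 0.225] pointing down, gripper open.
Joint ranges: [-2.59, 2.59], [-0.33, 1.99], [-1.39, 1.29], [0.1, 2.45], [-1.04, 4.18], [0.21, 1.99], [-2.66, 2.66]. Speed limits (rad/s): [2.57, 2.57, 3.14, 3.14, 3.14, 3.14, 3.14].

INTERFACE

Orientations are given as a 3x3 rotation matrix whose columns are the frame's x, y, z axes.
In Python, from rig import * gives the robot as it stands. Calls block until the motion is done:
- movep(position, orientation): joint-space move of the TCP to a pose.
- move_l(position, attitude=None, feed=0.15, until_force=None): straight line of the TCP; attitude=None keeps the orientation; feed is the mean speed in m/s. With until_force (N) it stops when the force on the tool has changed by that much, and returns True; else False.
- move_joints(angles): joint-space move.
- command_gripper(opening, newtons=None): finger opening in m; newtons is the grip in N (None keeps the last); returns when the fingers have stopped.
- sleep(seconds).
- inverse_kinematics(position, orientation): joint angles nearest the present ones, or None.
- sense(): the state.
- camera(name): name is "side" or "top" or "wrist"; returns (picture, depth): 400x640x3 uint8, red, green, blue; 400x640 float32, m along the optical axis (not along the pixel's ray), 0 where there is no reading.
- camera_params(name): a dict with "K" (3x3 intrinsics, pixels), "position" and "rotation" of the camera in the world; the wrist camera has in their place "tool_from_camera" (4x4, takes a point from camera to tool coordinates, whose origin is the TCP and whose axes are the flange's). Camera axes: x right, y down, z forward; pixel columns grow to the right and rows downward; lengths in m; the calibration is good to about 2 mm. The wrist camera is an equidistant fisheye: a pixel r from the principal point sees the ray r / f radians off the axis. A picture is of the moment at which its call begins: read the wrist's pose just before it. camera_params takes no time and is no camera call.
A pose or a line that the arm cannot do raises Unreachable and nothing moves.
- finish_job(): hands the job in; it is judged then, once.
The state is a dict: "time_s": time; "joint_pos": joint angles; "qd": joint speeds; "joint_efforts": joint torques, N m; "position": TCP position; "tcp_rot": TCP orientation; "wrist_force": force on the tool from outside, world axes, zero at the start; "ft_torque": the same for the moment, N m; "finger_gap": finger opening in m; "gripper_force": force on a finger pad.
Only numpy, scipy, OpenCV 4.12 (cv2) and the standard library are available. Lean on these libraries where they do the work, as an engineer would, in place of code of your own. Each camera call takes 0.05 s, during which the arm holds its last target. There are 200 camera calls.

## Working session

There is one attempt and no reset: what is moved stays moved. The work goes in short steps, each a Python script; the robot and the scene stay as the last script left them, time stands still between calls to the robot, and variables do not carry over. Pictures are saved under pics/ and viewed, at most 14 in all, crops included, and the job is handed in when it is done.

```bash
mkdir -p pics
python3 - <<'E'
from rig import *
import cv2,numpy as np
for n in ("top","side"):
    p,d=camera(n); cv2.imwrite(f"pics/{n}0.png",p[...,::-1]); np.savez(f"{n}0.npz",p=p,d=d)
    c=camera_params(n); print(n,c["K"].tolist(),c["position"],c["rotation"],(d>0).mean())
print(camera_params("wrist")); s=sense(); print(s["time_s"],s["tcp_rot"])
E
```

```text
top [[456.07698989061396, 0.0, 312.7985626456824], [0.0, 456.07698989061396, 208.33672381503783], [0.0, 0.0, 1.0]] [0.36977856 0.02290228 1.11604511] [[-9.07186823e-04 -9.89823856e-01  1.42295155e-01]
 [-9.99999432e-01  9.77643745e-04  4.25234394e-04]
 [-5.60021116e-04 -1.42294688e-01 -9.89824180e-01]] 0.9957734375
side [[432.8440335423227, 0.0, 320.81655640181845], [0.0, 432.8440335423227, 197.9650727503893], [0.0, 0.0, 1.0]] [-0.07230198  0.85044521  0.76949565] [[-0.82122662 -0.31133524  0.47818113]
 [-0.57034718  0.4729328  -0.67159412]
 [-0.01705663 -0.82426023 -0.56595419]] 0.99090625
{'K': array([[309.70691629,   0.        , 323.06448899],
       [  0.        , 309.70691629, 200.57575989],
       [  0.        ,   0.        ,   1.        ]]), 'tool_from_camera': array([[ 6.04046658e-04, -9.49862905e-01, -3.12666111e-01,
         8.02799160e-02],
       [ 9.99999723e-01,  4.37896345e-04,  6.01616196e-04,
        -1.54288484e-03],
       [-4.34537561e-04, -3.12666387e-01,  9.49862907e-01,
        -1.48496803e-01],
       [ 0.00000000e+00,  0.00000000e+00,  0.00000000e+00,
         1.00000000e+00]])}
0.1 [[ 9.02678662e-01  4.30314441e-01 -8.45916540e-04]
 [ 4.30315262e-01 -9.02677338e-01  1.54899946e-03]
 [-9.70328523e-05 -1.76225956e-03 -9.99998443e-01]]
```

View pics/top0.png

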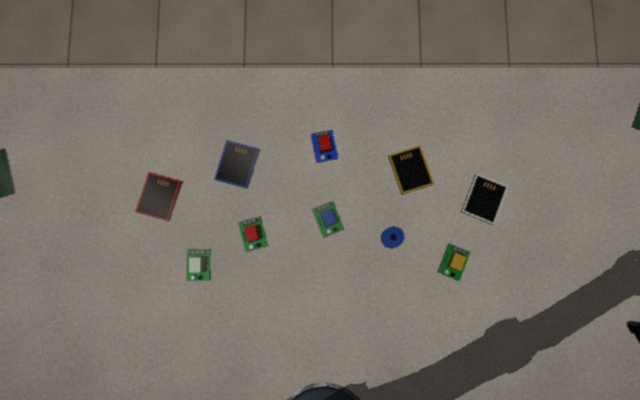

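View pics/side0.png

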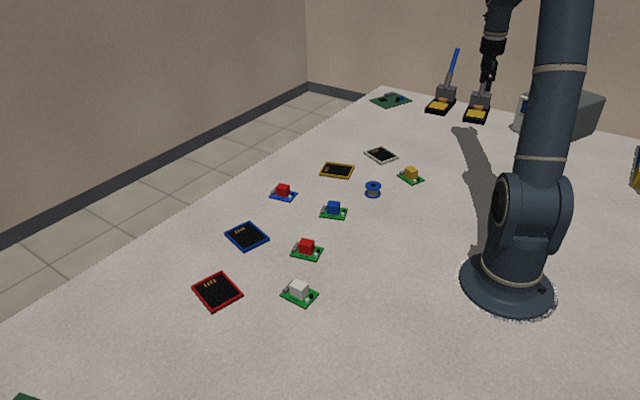

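The top view shows bays red (159,196), blue (237,164), yellow (410,170) and white (484,199). The modules are white (199,265), red (253,233), blue (328,219) and yellow (454,262). The blue board is at (324,146) and the spool at (392,237). The side view shows the same items, unobstructed.

```bash
cat > vis.py <<'E'
from rig import *
import cv2, numpy as np
S=4
def ray(c,uv):
    uv=np.atleast_2d(uv).astype(float); K=c["K"]
    r=np.c_[(uv[:,0]-K[0,2])/K[0,0],(uv[:,1]-K[1,2])/K[1,1],np.ones(len(uv))]
    return r@np.array(c["rotation"]).T
def plane(c,uv,z):
    r=ray(c,uv); o=np.array(c["position"]); return (o+r*((z-o[2])/r[:,2])[:,None])[:,:2]
def proj(c,P):
    q=c["K"]@(np.array(c["rotation"]).T@(np.array(P)-c["position"])); return q[:2]/q[2]
def heights(c,d,uv):
    uv=np.round(uv).astype(int); dd=d[uv[:,1],uv[:,0]]; ok=dd>0
    return (np.array(c["position"])+ray(c,uv)*dd[:,None])[ok]
def blob(p,uv,kind,R=34):
    """pixels (orig units) of the object near uv"""
    u0,v0=np.round(uv).astype(int); x0,y0=max(u0-R,0),max(v0-R,0)
    im=cv2.resize(p[y0:v0+R,x0:u0+R],None,fx=S,fy=S,interpolation=cv2.INTER_CUBIC)
    if kind=="mod":
        i=im.astype(int); m=(i[...,1]-np.maximum(i[...,0],i[...,2])>18)
    else:
        lab=cv2.cvtColor(im,cv2.COLOR_RGB2LAB).astype(float)
        m=np.linalg.norm(lab-np.median(lab[lab[...,0]>100],0),axis=2)>32
    m=cv2.morphologyEx(m.astype(np.uint8),cv2.MORPH_CLOSE,np.ones((13,13)))
    m=cv2.morphologyEx(m,cv2.MORPH_OPEN,np.ones((5,5)))
    n,l,st,ce=cv2.connectedComponentsWithStats(m)
    k=1+np.argmin(np.linalg.norm(ce[1:]-(np.array(uv)-[x0,y0])*S,axis=1)+1000*(st[1:,4]<400))
    ys,xs=np.nonzero(l==k)
    return np.c_[(xs+.5)/S-.5+x0,(ys+.5)/S-.5+y0]
def rect(c,px,z):
    (cx,cy),(w,h),a=cv2.minAreaRect((plane(c,px,z)*1000).astype(np.float32))
    if h>w: w,h,a=h,w,a+90
    a=(a+90)%180-90
    return cx/1000,cy/1000,a,w,h
E
cat > m.py <<'E'
from vis import *
T={"mod_white":(199,265),"mod_red":(253,233),"mod_blue":(328,219),"mod_yellow":(454,262),
"bay_red":(159,196),"bay_blue":(237,164),"bay_yellow":(410,170),"bay_white":(484,199)}
top,side=np.load("top0.npz"),np.load("side0.npz"); ct,cs=camera_params("top"),camera_params("side")
for n,uv in T.items():
    k=n[:3]; z=.005 if k=="mod" else .011
    for nm,f,c in(("top",top,ct),("side",side,cs)):
        if nm=="side": uv=proj(c,[r[0],r[1],.01])
        px=blob(f["p"],uv,k); r=rect(c,px,z); h=heights(c,f["d"],px)
        print(n,nm,np.round([*r[:2]],4),np.round(r[2:],1),"hz mm pct5/50/98",np.round(np.percentile(h[:,2],[5,50,98])*1000,1))
        if nm=="top": 
            a=px.mean(0) if k=="bay" else None
    # triangulate the centre of the blob's rectangle
    def ctr(f,c,uv): return np.array(cv2.minAreaRect(blob(f["p"],uv,k).astype(np.float32))[0])
    r1=ray(ct,ctr(top,ct,T[n]))[0]; r2=ray(cs,ctr(side,cs,uv))[0]
    o1,o2=np.array(ct["position"]),np.array(cs["position"])
    t=np.linalg.lstsq(np.c_[r1,-r2],o2-o1,rcond=None)[0]; print("   tri",np.round((o1+t[0]*r1+o2+t[1]*r2)/2,4))
E
python3 m.py
```

```text
mod_white top [0.3915 0.3021] [ 1.8 76.5 56.9] hz mm pct5/50/98 [-0.5  3.9 35.7]
mod_white side [0.3888 0.2999] [ 0.8 78.  58.8] hz mm pct5/50/98 [ 4.   7.4 15.8]
   tri [0.39   0.3011 0.0053]
mod_red top [0.4669 0.1712] [15.6 76.7 57.5] hz mm pct5/50/98 [-0.2  4.1 13. ]
mod_red side [0.4644 0.169 ] [15.  78.3 60.2] hz mm pct5/50/98 [ 4.1  8.  16.9]
   tri [0.4654 0.1703 0.0053]
mod_blue top [ 0.5038 -0.0129] [21.  76.1 56.4] hz mm pct5/50/98 [ 0.   4.  14.4]
mod_blue side [ 0.5011 -0.0156] [21.7 78.4 61.8] hz mm pct5/50/98 [ 4.7  8.3 17.7]
   tri [ 0.502  -0.0137  0.0056]
mod_yellow top [ 0.3983 -0.3173] [-23.2  76.1  56.9] hz mm pct5/50/98 [ 0.   4.  14.2]
mod_yellow side [ 0.3953 -0.3225] [-22.6  81.5  60.3] hz mm pct5/50/98 [ 4.2  8.3 17.3]
   tri [ 0.3966 -0.3213 -0.0045]
bay_red top [0.5597 0.4016] [-15.6 106.4  91.4] hz mm pct5/50/98 [-0.3  4.1 12. ]
bay_red side [0.5537 0.4058] [-15.5 116.1  89.1] hz mm pct5/50/98 [ 4.3  7.9 14.8]
   tri [0.5591 0.403  0.0047]
bay_blue top [0.6404 0.2119] [-15.6 106.9  89.8] hz mm pct5/50/98 [-0.5  4.1 12.5]
bay_blue side [0.6355 0.2152] [-15.4 118.6  91.6] hz mm pct5/50/98 [ 4.3  8.3 15.5]
   tri [0.64   0.2121 0.0068]
bay_yellow top [ 0.6247 -0.2184] [ 17.8 105.4  87. ] hz mm pct5/50/98 [ 0.4  4.3 12. ]
bay_yellow side [ 0.6197 -0.2171] [ 17.4 109.2 102.7] hz mm pct5/50/98 [ 4.1  9.  16.1]
   tri [ 0.6242 -0.2198  0.0075]
bay_white top [ 0.5508 -0.3944] [-22.8 103.4  83.4] hz mm pct5/50/98 [ 0.3  4.1 11.4]
bay_white side [ 0.5446 -0.3928] [-24.2 115.6  93.8] hz mm pct5/50/98 [ 3.8  9.3 16.4]
   tri [ 0.5495 -0.3971  0.0067]
```

```bash
cat >> vis.py <<'E'
def R(a): c,s=np.cos(np.radians(a)),np.sin(np.radians(a)); return np.array([[c,s,0],[s,-c,0],[0,0,-1.]])
def wrist(name):
    s=sense(); p,d=camera("wrist"); cp=camera_params("wrist")
    T=np.eye(4); T[:3,:3]=s["tcp_rot"]; T[:3,3]=s["position"]; T=T@cp["tool_from_camera"]
    cv2.imwrite(f"pics/{name}.png",p[...,::-1]); np.savez(name+".npz",p=p,d=d,T=T)
    return p,d,T
def rectify(p,T,cen,half=.09,z=0.005,res=.0005):
    """orthoview of the plane z from a wrist picture; row down = -x, column right = -y"""
    K=camera_params("wrist")["K"]; n=int(2*half/res); g=(np.arange(n)+.5)*res-half
    Y,X=np.meshgrid(cen[1]-g,cen[0]-g); P=np.stack([X,Y,np.full_like(X,z)],-1).reshape(-1,1,3)
    Ti=np.linalg.inv(T); rv=cv2.Rodrigues(Ti[:3,:3])[0]
    uv=cv2.fisheye.projectPoints(P,rv,Ti[:3,3],K,np.zeros(4))[0].reshape(n,n,2).astype(np.float32)
    return cv2.remap(p,uv[...,0],uv[...,1],cv2.INTER_LINEAR)
E
python3 - <<'E'
from vis import *
B={"y":((.3975,-.319),.005),"yb":((.6245,-.219),.011),"wb":((.550,-.3955),.011)}
out=[]
for i,(pos,a) in enumerate([((.48,-.31,.30),-10),((.40,-.33,.24),-23)]):
    movep(pos,R(a)); p,d,T=wrist(f"w{i}")
    out.append(np.hstack([rectify(p,T,c,.075,z) for c,z in B.values()]))
cv2.imwrite("pics/o1.png",cv2.resize(np.vstack(out)[...,::-1],(780,520))); s=sense();print(s["time_s"],s["position"],np.round(s["joint_pos"],2))
E
```

```text
2.05 [ 0.40027245 -0.33070094  0.24028706] [ 0.62  0.2  -0.01  1.88  0.    1.06 -1.37]
```

View pics/o1.png

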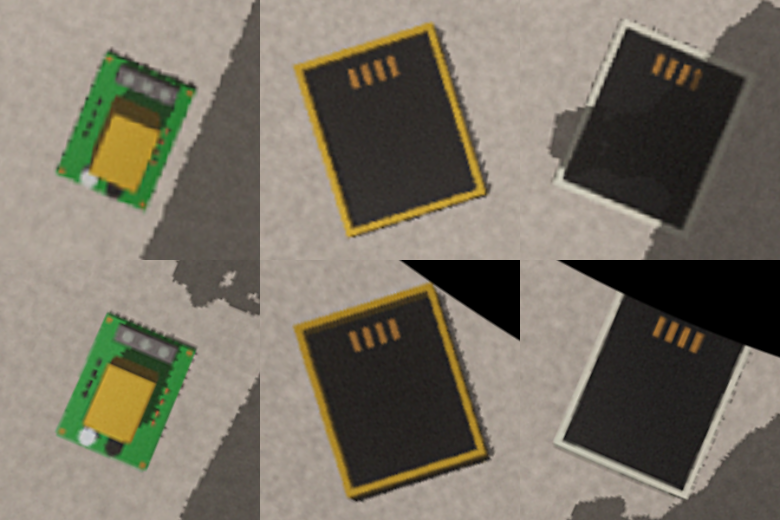

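The rectified wrist views (0.58 mm/px) from two places agree with each other and with the top view. The yellow module is at tile (127,130), the yellow bay at (132,129) and the white bay at (132,127), all within 2 mm of the centre (130,130). That confirms the heights too, so I'll go ahead with yellow.

```bash
cat >> vis.py <<'E'
GZ=.036
def near(a):
    q=np.array(sense()["joint_pos"]); return a
def pick(x,y,a,z=GZ):
    command_gripper(.062); movep((x,y,.12),R(a)); move_l((x,y,z+.012),feed=.2)
    print("touch",move_l((x,y,z),feed=.05,until_force=8)); command_gripper(0.0,40)
    s=sense(); print("gap",s["finger_gap"],"F",s["gripper_force"],"wf",np.round(s["wrist_force"],1)); zg=s["position"][2]
    move_l((x,y,.13),feed=.2); s=sense(); print("lifted gap",s["finger_gap"],s["time_s"]); return zg
def place(x,y,a,zg,look=None):
    movep((x,y,.13),R(a)); move_l((x,y,zg+.010),feed=.2)
    if look: wrist(look)
    t=move_l((x,y,zg+.002),feed=.02,until_force=3); s=sense(); print("contact",t,"dz",s["position"][2]-zg)
    command_gripper(.055); sleep(.2); move_l((x,y,.13),feed=.2); print("t",sense()["time_s"])
E
python3 - <<'E'
from vis import *
zg=pick(.3975,-.3175,-22.8); print(zg); place(.6245,-.2195,17.9,zg)
p,d,T=wrist("w2"); np.save("zg.npy",zg)
cs=[((.6245,-.2195),.011),((.502,-.014),.005)]
cv2.imwrite("pics/o2.png",cv2.resize(np.hstack([rectify(p,T,c,.075,z) for c,z in cs])[...,::-1],(520,260)))
E
```

```text
touch False
gap -6.652716237444799e-05 F 0.0 wf [-0.9 -0.6  0.6]
lifted gap -0.0001112148143979261 5.0917
0.036012054879158595
contact False dz 0.0020070135414385834
t 8.5583
```

View pics/o2.png

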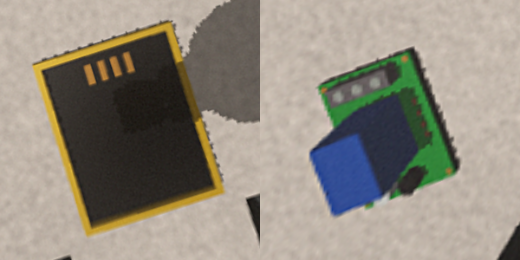

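The grasp missed: the fingers shut fully, and the yellow bay is empty. I'll look at the yellow module from the top camera and the wrist.

Run:
```python
from vis import *
p,d=camera("top"); cv2.imwrite("pics/t1.png",cv2.resize(p[200:320,380:520],(560,480))[...,::-1])
print(rect(camera_params("top"),blob(p,(454,262),"mod"),.005))
h=heights(camera_params("top"),d,np.array([[u,v] for u in range(440,470) for v in range(245,282)])); print(np.sort(h[:,2])[-60::10], h[h[:,2]>.03].mean(0))
s=sense();print(s["finger_gap"],s["position"],s["tcp_rot"])
w=np.load("w2.npz"); q=rectify(w["p"],w["T"],(.3975,-.3175),.09,.005); cv2.imwrite("pics/o3.png",np.hstack([q,cv2.resize(w["p"],(440,360))])[...,::-1])
```

```text
(0.3988208312988281, -0.31653695678710936, -20.63262939453125, 76.04423522949219, 54.844852447509766)
[0.63667802 0.63811515 0.6398109  0.64101279 0.64207837 0.64353107] [ 0.38596321 -0.18072188  0.48148335]
0.05477557209876954 [ 0.6231048  -0.21921681  0.12790933] [[ 9.51583446e-01  3.07369316e-01 -3.61219849e-03]
 [ 3.07374585e-01 -9.51588082e-01  9.93353079e-04]
 [-3.13199877e-03 -2.05555636e-03 -9.99992983e-01]]
```

View pics/o3.png

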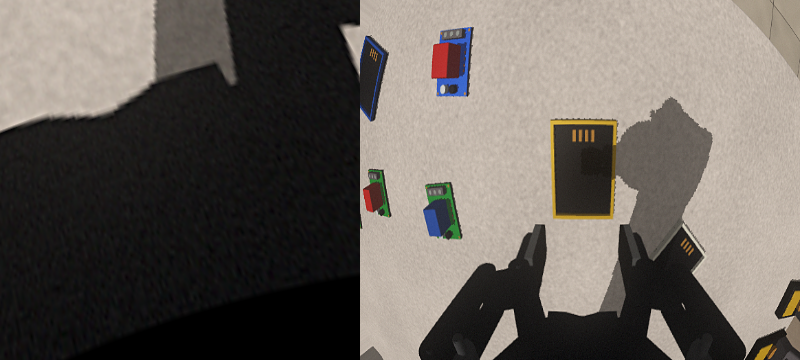

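View pics/t1.png

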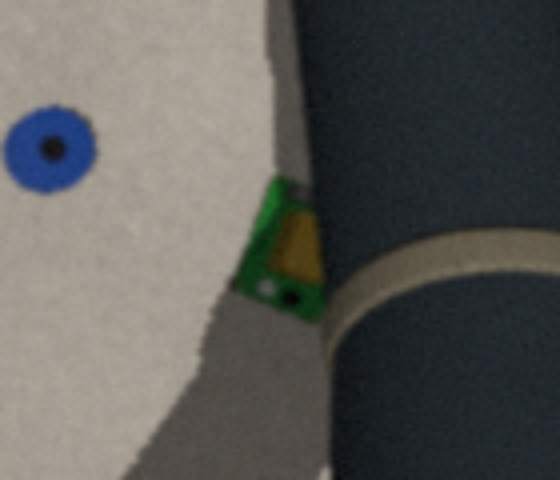

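The module still appears to be near its old place, partly hidden by the arm. I'll hover, descend with pictures before and after closing, and stop there.

Run:
```python
from vis import *
x,y,a=.3975,-.3175,-22.8
command_gripper(.062); movep((x,y,.13),R(a)); sleep(.2); A=wrist("w3")
o=rectify(A[0],A[2],(x,y),.075,.005)
move_l((x,y,.05),feed=.2); B=wrist("w4"); move_l((x,y,.036),feed=.05); sleep(.2); s=sense(); print(s["position"],s["tcp_rot"][:,0],s["finger_gap"]); C=wrist("w5")
command_gripper(0.0,40); s=sense(); print(s["finger_gap"],s["gripper_force"],s["time_s"],s["wrist_force"]); D=wrist("w6")
f=lambda q:q[0][130:390,190:450]
cv2.imwrite("pics/o4.png",np.vstack([np.hstack([cv2.resize(o,(260,260)),f(A)]),np.hstack([f(C),f(D)])])[...,::-1])
```

```text
[ 0.39761247 -0.31759886  0.03617157] [ 9.21854383e-01 -3.87536287e-01  3.48662329e-04] 0.061821533607248166
-0.00010419517524271753 0.0 12.0167 [-0.80855529 -0.22362704 -0.15515886]
```

View pics/o4.png

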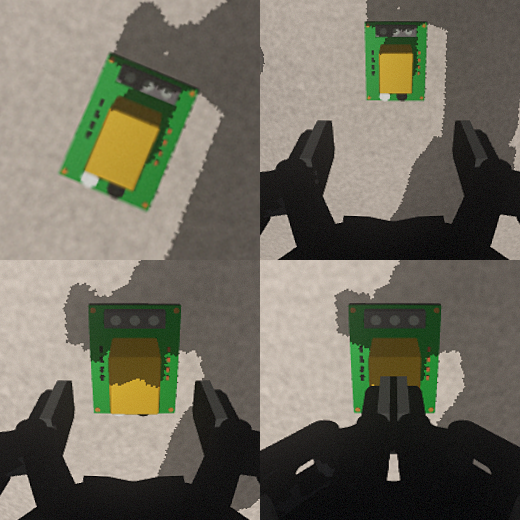

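The fingers closed clear of the relay: they appear at crop (393,385), overlapping its near edge. I'll get the fingertips' true position from the wrist depth.

Run:
```python
from vis import *
K=camera_params("wrist")["K"]
for nm,pts in(("w6",[(323,250),(323,256),(323,262),(312,258),(334,258),(323,290),(323,310),(330,385-130+5),(323,225),(323,235),(280,200),(360,200)]),("w5",[(323,275),(323,240),(245,258),(400,258),(250,300)])):
    w=np.load(nm+".npz"); d=w["d"]; T=w["T"]
    for u,v in pts:
        q=cv2.fisheye.undistortPoints(np.array([[[u,v]]],float),K,np.zeros(4))[0,0]
        P=T@np.r_[q*d[v,u],d[v,u],1]; print(nm,u,v,d[v,u].round(4),np.round(P[:3],4),"tool",np.round(R(-22.8).T@(P[:3]-[.3976,-.3176,.0362]),4))
```

```text
w6 323 250 0.1487 [ 0.4071 -0.3206  0.0507] tool [ 0.0099 -0.0009 -0.0145]
w6 323 256 0.1439 [ 0.4066 -0.3204  0.0559] tool [ 0.0094 -0.0009 -0.0197]
w6 323 262 0.1384 [ 0.4066 -0.3204  0.0617] tool [ 0.0094 -0.0009 -0.0255]
w6 312 258 0.1411 [ 0.409  -0.3159  0.0588] tool [ 0.0098 -0.006  -0.0226]
w6 334 258 0.1421 [ 0.4046 -0.3251  0.0579] tool [ 0.0093  0.0042 -0.0217]
w6 323 290 0.1228 [ 0.4035 -0.3191  0.0792] tool [ 0.006  -0.0009 -0.043 ]
w6 323 310 0.1245 [ 0.3948 -0.3154  0.0806] tool [-0.0034 -0.0009 -0.0444]
w6 330 260 0.1389 [ 0.406  -0.3236  0.061 ] tool [ 0.01    0.0023 -0.0248]
w6 323 225 0.1625 [ 0.4128 -0.323   0.0341] tool [ 0.0161 -0.0009  0.0021]
w6 323 235 0.1619 [ 0.4084 -0.3211  0.0364] tool [ 0.0113 -0.0009 -0.0002]
w6 280 200 0.1895 [ 0.4268 -0.3001  0.0043] tool [ 0.0202 -0.0274  0.0319]
w6 360 200 0.1884 [ 0.4081 -0.3455  0.0054] tool [0.0205 0.0217 0.0308]
w5 323 275 0.1698 [ 0.3856 -0.3116  0.0364] tool [-0.0134 -0.0009 -0.0002]
w5 323 240 0.162 [ 0.4061 -0.3202  0.0373] tool [ 0.0089 -0.0009 -0.0011]
w5 245 258 0.1399 [ 0.4213 -0.2871  0.0602] tool [ 0.01   -0.0373 -0.024 ]
w5 400 258 0.1416 [ 0.3923 -0.3539  0.0587] tool [ 0.0092  0.0355 -0.0225]
w5 250 300 0.1241 [ 0.4103 -0.2884  0.0799] tool [ 0.0004 -0.0318 -0.0437]
```

xy and the relay top (0.036 m) check out. The real fingertips, though, stand at about z = 0.05 m with the TCP reported at 0.036 m, so they are short of the stated 25 mm. I'll measure the tip offset properly.

Run:
```python
from vis import *
K=camera_params("wrist")["K"]
for nm in("w5","w6"):
    w=np.load(nm+".npz"); d=w["d"]; T=w["T"]
    vv,uu=np.mgrid[225:330,200:450]; uv=np.stack([uu.ravel(),vv.ravel()],-1).astype(float)
    q=cv2.fisheye.undistortPoints(uv[:,None],K,np.zeros(4))[:,0]; dd=d[vv.ravel(),uu.ravel()]
    P=(T@np.c_[q*dd[:,None],dd,np.ones(len(dd))].T).T[:,:3]; L=(P-[.3976,-.3176,.0362])@R(-22.8)
    dark=w["p"][vv.ravel(),uu.ravel()].max(1)<75
    m=dark&(dd>0)&(P[:,2]>.039)&(P[:,2]<.07); i=np.argsort(P[m][:,2])[:400:40]
    print(nm,m.sum()); print(np.c_[uv[m][i],np.round(L[m][i]*1000,1)])
s=sense(); print(s["time_s"],s["position"],s["joint_efforts"])
```

```text
w5 1581
[[384.  265.   -1.2  30.7 -10.7]
 [261.  263.    1.9 -32.1 -14.1]
 [396.  250.    9.7  35.  -15.2]
 [262.  278.   -5.8 -31.9 -16.2]
 [398.  252.    9.5  35.7 -16.8]
 [393.  253.    9.4  33.  -17.6]
 [254.  253.    9.7 -34.2 -18.2]
 [387.  264.    4.   30.3 -18.8]
 [407.  262.    5.1  40.2 -19.3]
 [405.  262.    5.5  39.  -20. ]]
w6 1331
[[324.  246.    9.3  -0.4  -9. ]
 [316.  247.    9.9  -4.4 -11.3]
 [345.  256.    5.5  10.  -12.6]
 [311.  250.    9.4  -6.8 -13.6]
 [348.  257.    5.9  11.3 -14.5]
 [297.  258.    5.8 -13.6 -15.4]
 [310.  252.    9.6  -7.2 -16.2]
 [318.  253.    9.5  -3.3 -17. ]
 [327.  252.   10.4   1.  -17.6]
 [326.  255.    9.    0.5 -18.1]]
12.0667 [ 0.39751336 -0.31751088  0.03601722] [ 2.78826042e-05 -4.14014089e+01  1.35894874e-01 -1.47218871e+01
  6.76197684e-03  8.47787705e-04 -7.18103081e-06]
```

The tips lie about 11–14 mm behind the reported TCP, so they need to go about 36 mm lower than I assumed. I'll redo the pick with TCP z = 0.0 m and a force guard.

```bash
sed -i 's/^GZ=.*/GZ=.0/' vis.py
python3 - <<'E'
from vis import *
move_l((.3975,-.3175,.09),feed=.2)
zg=pick(.3975,-.3175,-22.8); print(zg); p,d,T=wrist("w7"); cv2.imwrite("pics/w7c.png",p[...,::-1])
E
```

```text
touch False
gap 0.027339618950119198 F 40.899147391319275 wf [-0.7  0.2  4. ]
lifted gap 0.027402291164428248 15.625
0.0003468220389440044
```

View pics/w7c.png

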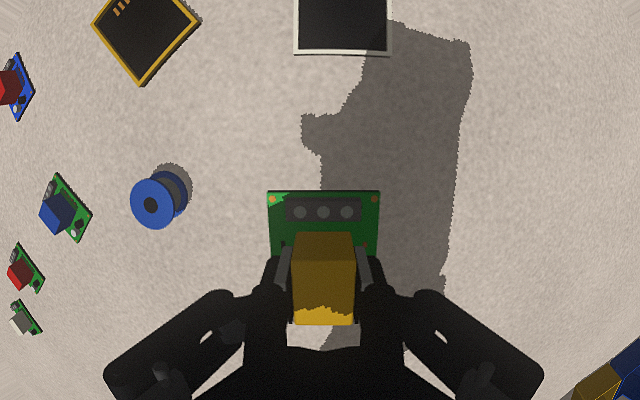

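The yellow module is held level, with its relay between the pads at (323,280). Next I'll place it, then pick blue and check the blue bay from the wrist.

Run:
```python
from vis import *
place(.6245,-.2195,17.9,.0003); p,d,T=wrist("w8")
a=rectify(p,T,(.6245,-.2195),.075,.011)
zg=pick(.5038,-.0131,21.2); print(zg)
movep((.56,.13,.16),R(0)); p,d,T=wrist("w9")
B=[((.6404,.2119),.011),((.4669,.1712),.005)]
cv2.imwrite("pics/o5.png",cv2.resize(np.hstack([a]+[rectify(p,T,c,.075,z) for c,z in B])[...,::-1],(780,260)))
```

```text
contact True dz 0.005056268354614564
t 19.1333
touch False
gap 0.027406605000163505 F 40.79223453998566 wf [-0.8  0.6  2.9]
lifted gap 0.027138637778789578 22.6583
0.00032535405697737413
```

View pics/o5.png

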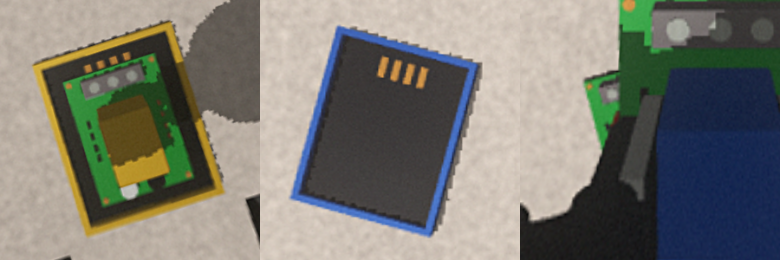

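Yellow is in its bay, with contact 5.1 mm above bench level. The blue bay's centre is at tile (125,131), so about 3 mm further in +y. I'll place blue, then pick red and check the red bay.

Run:
```python
from vis import *
place(.6395,.2148,-15.2,.0003); p,d,T=wrist("w10")
a=rectify(p,T,(.6395,.2148),.075,.011)
zg=pick(.4669,.1714,15.5); print(zg)
movep((.50,.32,.16),R(0)); p,d,T=wrist("w11")
B=[((.559,.403),.011)]
cv2.imwrite("pics/o6.png",cv2.resize(np.hstack([a]+[rectify(p,T,c,.075,z) for c,z in B])[...,::-1],(520,260)))
```

```text
contact True dz 0.0050771723710733765
t 26.4167
touch False
gap 0.027551643378381785 F 40.835883021354675 wf [-0.2  0.5  3.1]
lifted gap 0.02735060683186933 29.7333
0.00036228611930345933
```

View pics/o6.png

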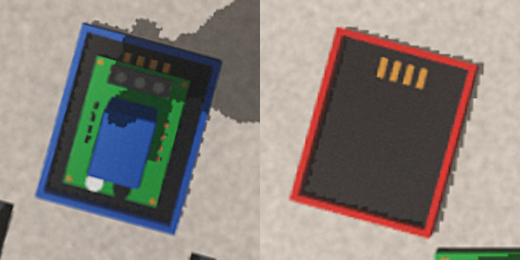

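Blue is seated. The red bay's centre is at tile (124,132), which gives (0.558, 0.406). I'll place red, then pick and place white.

Run:
```python
from vis import *
place(.558,.406,-15.4,.0003); p,d,T=wrist("w12")
a=rectify(p,T,(.558,.406),.075,.011)
zg=pick(.3912,.3018,1.6); print(zg)
movep((.56,0.05,.16),R(0)); place(.551,-.3963,-22.4,.0003); p,d,T=wrist("w13")
b=rectify(p,T,(.551,-.3963),.075,.011)
cv2.imwrite("pics/o7.png",cv2.resize(np.hstack([a,b])[...,::-1],(520,260)))
movep((.45,-.45,.3),R(-22)); p,d=camera("top"); cv2.imwrite("pics/t2.png",p[...,::-1])
```

```text
contact True dz 0.005078366497486905
t 33.4417
touch False
gap 0.027365293355580946 F 40.745415687561035 wf [ 0.1 -0.4  3.8]
lifted gap 0.027615608799281318 36.825
0.0003778521090169497
contact True dz 0.005181422285062015
t 42.1167
```

View pics/o7.png

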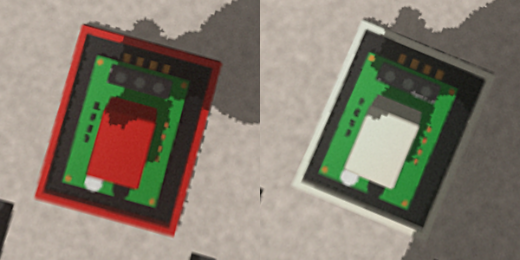

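View pics/t2.png

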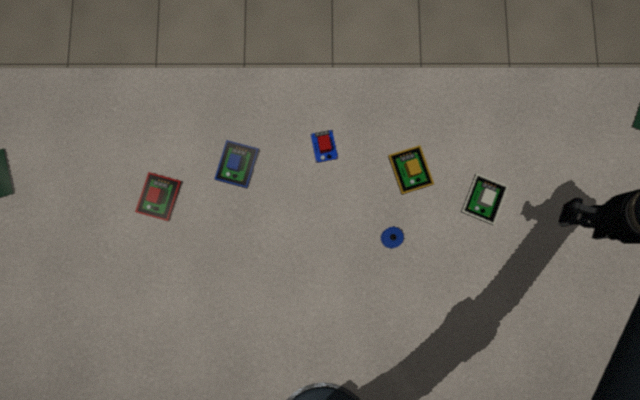

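All four modules lie inside their matching rims: red (159,196), blue (237,164), yellow (410,170) and white (484,199). The blue board (324,146) and spool (392,237) have not moved, and the arm is clear.

```bash
python3 -c "
from rig import *
print(finish_job())"
```

```text
the job is handed in; nothing more can be done
None
```

All four modules are flat in their matching bays, set down under force control, with the blue board and spool where they were; handed in at about 43 s of robot time, after one missed first grasp on yellow (fingertips sat about 36 mm higher than stated).

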